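# Hold the recessed reset of a generator control box

## Robot

A 7-joint arm with a two-finger parallel gripper is mounted at the origin on the work surface. World frame = base frame: x ahead of the robot, y to its left, z up, the work surface at z = 0. Lengths are in m, angles in degrees, forces in N, time in s.
With the tool pointing down it reaches from about 0.425 to 0.875 m from the base axis. Payload 4.7 kg.
Tool frame: the origin (TCP) lies on the centre line of the jaws, within the pads' length; the fingertips stand 11 mm ahead of it and the grasp point (between the pads) lies 8 mm behind it; z points along the fingers, y is the direction in which the jaws open and shut (so a half turn about z gives the same grasp; the last joint's range is limited). The gripper opens to 87 mm and grips with 3 to 60 N. Pads are 19 mm wide; open, the fingers measure 117 mm over their backs; the gripper's body (75 mm by 190 mm) begins 51 mm behind the grasp point.
Start: joints at [65.036, 18.392, -4.016, 83.108, 1.295, 78.541, -3.26], TCP at [0.283, -0.585, 0.234] pointing down, gripper open.
Joint ranges: [-163.93, 163.93], [-17.29, 119.83], [-79.2, 71.16], [3.27, 140.29], [-89.18, 269.18], [5.43, 117.66], [-154.24, 154.24]. Speed limits (degrees/s): [147.25, 147.25, 180, 180, 180, 180, 180].

## Interface

Orientations are given as [roll, pitch, yaw] about the fixed x, y, z axes, in that order (R = Rz(yaw) Ry(pitch) Rx(roll)).
In Python, from cell import env gives the robot as it stands.
- The arm moves only by the tool servo_tool, never from a script. Its argument "moves" is text: rows parted by semicolons, each of 7 numbers parted by spaces: the shift along the tool's x, y, z as a fraction of full scale, then the turn, a rotation vector about the tool's x, y, z as a fraction of full scale, then the gripper's target within -1 to 1 (shut at 1, half-way at 0, fully open at -1). A call has 1 to 20 rows; each row shifts and turns the pose as measured when the row begins, along the tool's axes as they then stand; what a row does not reach is not made up. Full scale, the value 1, is 1000 mm for a shift and 0.5 rad for a turn. A row lasts 1/12 s, in which the tool goes at most 41.7 mm and 7.16 degrees, less where a joint would pass 70% of its speed; a pose out of reach is approached as far as the arm can. A call with a number of a shift or a turn outside -1 to 1 is refused whole. A call with a gripper value outside its range is refused whole. The fingers move at their own pace and stop on an object; "squeeze" is the grip in N (left out, the last holds). Time passes only in rows, so rows that do not move let the fingers close. It gives the time, the measured TCP pose, the force and the opening at its end, in the units of the state.
- env.get_obs(): the state, without advancing time (a new reading comes with each control period).
- env.read_camera(name): name is "scene" or "top" or "wrist"; returns a dict with "img" (400x640x3 uint8, red, green, blue), "range_z" (400x640 float32, m along the optical axis (not along the pixel's ray), 0 where there is no reading), "mtx" (3x3 intrinsics, pixels), "T" (4x4, takes a point from camera to world coordinates); the wrist camera has in their place "hand_eye" (4x4, takes a point from camera to tool coordinates, whose origin is the TCP and whose axes are the flange's). Camera axes: x right, y up, looking along -z (the intrinsics and any distortion apply to the point x, -y, -z); pixel columns grow to the right and rows downward; lengths in m; the calibration is good to about 2 mm. A picture is of the moment at which its call begins: read the wrist's pose just before it.
- env.sign_off(): hands the job in, once; it reports no verdict.
The state is a dict: "time_s": time; "qpos": joint angles; "joint_velocities": joint speeds; "effort": joint torques, N m; "tool_pos": TCP position; "tool_rot": TCP orientation; "force": force on the tool from outside, world axes, zero at the start; "wrist_torque": the same for the moment, N m; "grip_width": finger opening in m.
Only numpy, scipy, OpenCV 4.12 (cv2) and the standard library are available. Lean on these libraries where they do the work, as an engineer would, in place of code of your own. Each camera call takes 0.05 s, during which the arm holds its last target.

## Task

Reset the generator control box: swing its door wide open by its handle, about upright or beyond, and leave it open; then take the yellow-handled probe from the tool rack, put its tip down through the reset hole in the white inner plate and press the red button well down without ramming it. Finish while still gripping the probe and holding the button down; leave the main breaker's toggle, the screwdrivers and everything else on the bench as they are.

Things in the scene. Friction and masses are not known exactly. Their poses are not given: they have to be found in the camera images.
- control_box: Light grey generator control box lying on its back, fixed to the bench: 260 mm (x) by 190 mm (y), rim 107 mm high, 120 mm with the door shut. Origin: centre of its underside; x points from its lower end (near the robot, three cable glands standing out 21 mm) to its upper end, z up. Inside, a white inner plate lies 86 mm above the underside; its fittings stand up to 15 mm above it.
- box_door (a joint): Angle of the box's grey door (264 x 194 x 12 mm, smoked window, 0.35 kg), rad: 0 shut and lying flat, 1.57 upright, 1.95 its stop. Hinged along the box's left (+y) long edge, it swings up and over to the left. The hinge is stiff: it takes up to 5 N at the handle and the door stays where it is left. May start slightly ajar; no latch.
- door_handle (a point): Middle of the grip bar of the door's black bow handle: round bar 10 mm in diameter, 88 mm of it free along the box's x axis, its centre line 34 mm off the door's outer face, 175 mm across the door from the hinge line and 17 mm inside the door's free edge. Moves with the door; its axes are the door's (z = out of the door's face).
- door_hinge (a point): Middle of the door's hinge line on the box's left edge, 108 mm above its underside; the line runs along the box's x axis (point axes = the box's). With the door at angle a the handle bar's centre lies 175 cos a - 46 sin a to the box's right (-y) of the hinge line and 175 sin a + 46 cos a above it (mm).
- reset_hole (a point): Centre of the mouth of the reset hole: round, 16 mm clear diameter, ringed by a black collar (25 mm outside, 3 mm high) on the white inner plate of the box; axis upright. Point at the collar's top, 89 mm above the box's underside. Hidden while the door is shut: at x -60 mm, y -50 mm in the box's frame.
- button_top (a point): Middle of the top of the red reset button, 13 mm in diameter, 16 mm below the mouth of the reset hole and on its axis; moves down with the button.
- reset_button (a joint): Travel of the reset button, m: 0 released, 0.006 fully down. Spring return: starts to move at about 1.5 N, fully down at about 5 N. The switch makes at 0.004.
- main_switch (a joint): Toggle of the main breaker (black bar 66 mm wide on the white breaker, on the inner plate left of the reset hole), rad: 0 as found, grows when knocked over, up to 0.9; it stays where it is put.
- probe_grip (a point): The probe: hand tool with round yellow handle (24 mm diameter, 78 mm long, thin black bands) and round white nylon shank (6 mm diameter, 100 mm long, blunt end), about 70 g, standing upright, tip down, in a rack hole. Point: centre of the handle on its axis, 139 mm above the tip and 39 mm below the handle's top; z axis from tip to handle.
- probe_tip (a point): The blunt lower end of the probe's white shank.
- tool_rack: Green steel tool rack fixed to the bench: 210 mm long (y), shelf 85 mm deep, its top 112 mm above the bench, base 120 mm deep. Origin: centre of its underside. Three 10 mm holes 65 mm apart along y, the middle one at the centre; in each stands a tool, handle resting on the shelf, tip 12 mm and top 190 mm above the bench. Which tool is in which hole varies.
- red_driver_grip (a point): Flat-blade screwdriver with red handle and steel shank, same sizes as the probe, in the rack. Point at the handle's centre. Not for this job.
- blue_driver_grip (a point): Cross-head screwdriver with blue handle and steel shank, same sizes as the probe, in the rack. Point at the handle's centre. Not for this job.
- whetstone: Two-tone whetstone 40 x 110 x 26 mm lying on the bench; origin under its centre.
- tape_roll: Roll of black tape, 100 mm diameter, 45 mm high, lying flat; origin at its underside's centre.
- spray_can: Blue spray can, 66 mm diameter, 200 mm high, upright; origin under its centre.
- grinding_wheel: Thin brown grinding wheel, 105 mm diameter, 8 mm thick, lying flat at the back; origin under its centre.
- chain_box: Red carton of saw chain, 90 x 120 x 45 mm; origin under its centre.
- oil_bottle: White oil bottle with red cap, 70 mm diameter, 190 mm high, upright; origin under its centre.

How it is judged:
By the outcome, as a careful person would: the job done as asked, in the order asked, and still so for the second after the job is handed in, while the arm keeps its last pose, push and grip.
It also fails if it takes over 67 s, if anything falls off the work surface, if the arm or the gripper's body presses on something with over 40 N, if the wrist force passes 120 N, or if a joint passes its speed limit or range.

## Working session

There is one attempt and no reset: what is moved stays moved. The work goes in short steps, Python scripts to look and compute and a tool call to move; the robot and the scene stay as the last step left them, time stands still between calls to the robot, and variables do not carry over. Pictures are saved under pics/ and viewed, and the job is handed in when it is done.

Besides the shell and the picture viewer there is one more tool, called in YAML: its name, and indented under it one key for each argument. servo_tool: Moves the arm, as the interface text tells. Its arguments: {"type":"object","properties":{"moves":{"type":"string"},"squeeze":{"type":"number"}},"required":["moves"]}

```bash
ls; mkdir -p pics; python3 - <<'E'
from cell import env
import cv2
o=env.get_obs(); print(o)
for n in ["scene","top","wrist"]:
    r=env.read_camera(n); cv2.imwrite(f"pics/{n}0.png",r["img"][:,:,::-1]); print(n,r["mtx"],r.get("T",r.get("hand_eye")),[k for k in r])
E
```

```text
pics
{'time_s': 0.0, 'qpos': array([65.03605537, 18.4384617 , -4.01415989, 83.17653636,  1.29613734,
       78.54205259, -3.26154783]), 'joint_velocities': array([-0.02355274, -0.10128237, -0.01687308,  0.11462099,  0.08728568,
        0.00961822, -0.02937001]), 'effort': array([-1.37911562e-05, -4.91283560e+01, -4.03362829e-01, -3.12526739e+01,
       -6.37995685e-02,  4.34631889e-02,  1.62660695e-04]), 'tool_pos': array([ 0.2823061 , -0.58487931,  0.23245379]), 'tool_rot': array([-1.79888255e+02,  7.47843921e-03,  2.57711153e+01]), 'force': array([ 0.14743026, -0.70117996,  0.73581463]), 'wrist_torque': array([-0.04391103,  0.03115585, -0.00951153]), 'grip_width': 0.08747756553548224}
scene [[483.19996871   0.         322.05573711]
 [  0.         483.19996871 205.51948896]
 [  0.           0.           1.        ]] [[ 5.13610671e-01 -4.50075949e-01  7.30503744e-01  1.61738427e+00]
 [ 8.58023354e-01  2.69472916e-01 -4.37241663e-01 -6.48913907e-01]
 [-5.90173894e-05  8.51361256e-01  5.24579840e-01  9.34666842e-01]
 [ 0.00000000e+00  0.00000000e+00  0.00000000e+00  1.00000000e+00]] ['img', 'range_z', 'mtx', 'T']
top [[361.12480613   0.         321.48911003]
 [  0.         361.12480613 198.39428846]
 [  0.           0.           1.        ]] [[-0.00795459  0.98344305 -0.18104279  0.30007779]
 [-0.99979983 -0.01114562 -0.01661533 -0.01380254]
 [-0.01835806  0.18087438  0.98333486  1.31010681]
 [ 0.          0.          0.          1.        ]] ['img', 'range_z', 'mtx', 'T']
wrist [[358.51652021   0.         321.19113407]
 [  0.         358.51652021 207.76422509]
 [  0.           0.           1.        ]] [[-4.18546947e-04  9.54343242e-01  2.98711904e-01  8.24752869e-02]
 [ 9.99999889e-01  4.63930732e-04 -8.10220750e-05  1.07809895e-03]
 [-2.15904502e-04  2.98711837e-01 -9.54343330e-01 -1.51837017e-01]
 [ 0.00000000e+00  0.00000000e+00  0.00000000e+00  1.00000000e+00]] ['img', 'range_z', 'mtx', 'hand_eye']
```

View pics/scene0.png

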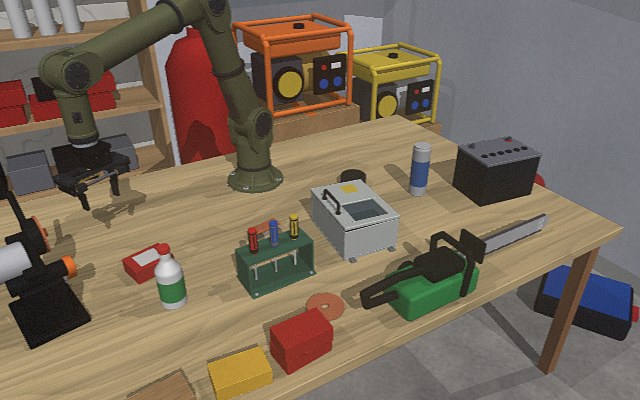

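View pics/top0.png

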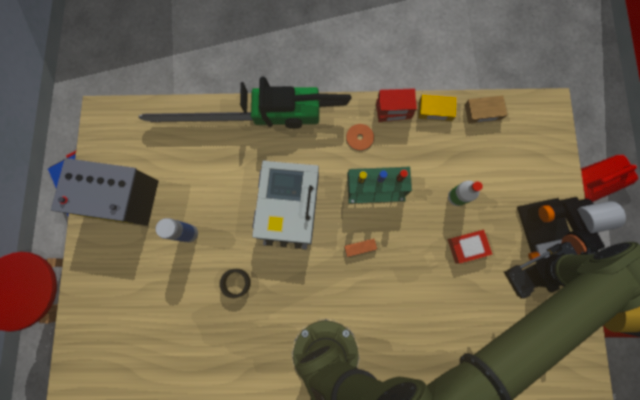

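```bash
cat > h.py <<'E'
from cell import env
import numpy as np, cv2
def cloud(r,T=None):
    T=r["T"] if T is None else T
    K=r["mtx"]; z=r["range_z"]; v,u=np.mgrid[0:z.shape[0],0:z.shape[1]]
    p=np.stack([(u-K[0,2])/K[0,0]*z,-(v-K[1,2])/K[1,1]*z,-z],-1)
    w=p@T[:3,:3].T+T[:3,3]; w[z==0]=np.nan
    return w
def onplane(r,uv,h,T=None):
    T=r["T"] if T is None else T
    K=r["mtx"]; uv=np.atleast_2d(uv).astype(float)
    d=np.stack([(uv[:,0]-K[0,2])/K[0,0],-(uv[:,1]-K[1,2])/K[1,1],-np.ones(len(uv))],-1)@T[:3,:3].T
    s=(h-T[2,3])/d[:,2]; return T[:3,3]+s[:,None]*d
E
python3 - <<'E'
from h import *
for n in ["top","scene"]:
    r=env.read_camera(n); w=cloud(r); im=r["img"]; hsv=cv2.cvtColor(im,cv2.COLOR_RGB2HSV)
    # box region
    m=(w[...,0]>.25)&(w[...,0]<.75)&(w[...,1]>-.05)&(w[...,1]<.3)
    lid=m&(w[...,2]>.108)&(w[...,2]<.14)
    P=w[lid]; print(n,"lid",len(P),P.mean(0),P.min(0),P.max(0), np.median(P[:,2]))
    rc=cv2.minAreaRect((P[:,:2]*1000).astype(np.float32)); print(rc)
    A=np.c_[P[:,:2]-P[:,:2].mean(0),np.ones(len(P))]; print("plane",np.linalg.lstsq(A,P[:,2],rcond=None)[0])
    hb=m&(w[...,2]>.14)&(w[...,2]<.2); Q=w[hb]; print("handle",len(Q),Q.mean(0),Q.min(0),Q.max(0)); print(cv2.minAreaRect((Q[:,:2]*1000).astype(np.float32)))
    for c,(a,b) in dict(yel=(22,33),blue=(105,125),red=(0,5)).items():
        k=(hsv[...,0]>=a)&(hsv[...,0]<=b)&(hsv[...,1]>120)&(hsv[...,2]>60)&(w[...,2]>.125)&(w[...,2]<.21)&(w[...,0]>.3)&(w[...,0]<.8)&(w[...,1]<0.0)&(w[...,1]>-.3)
        Q=w[k]; print(c,len(Q), Q.mean(0) if len(Q) else '', Q.min(0) if len(Q) else '', Q.max(0) if len(Q) else '')
    g=(hsv[...,0]>65)&(hsv[...,0]<90)&(hsv[...,1]>80)&(abs(w[...,2]-.112)<.008)&(w[...,1]<0)&(w[...,1]>-.3)
    Q=w[g]; print("rack",len(Q),Q.mean(0),cv2.minAreaRect((Q[:,:2]*1000).astype(np.float32)))
    x0,y0,x1,y1=(230,140,430,260) if n=="top" else (220,160,420,300)
    cv2.imwrite(f"pics/{n}_crop.png",cv2.resize(im[y0:y1,x0:x1,::-1],None,fx=4,fy=4,interpolation=cv2.INTER_CUBIC))
E
```

```text
top lid 4402 [0.51002706 0.12923759 0.12203913] [0.37370726 0.0171933  0.1082532 ] [0.65355433 0.23917194 0.13943339] 0.12230470688666495
((513.7962036132812, 129.89901733398438), (200.05145263671875, 265.4601745605469), 83.70299530029297)
plane [-0.01450522 -0.03383406  0.12203913]
handle 101 [0.50169684 0.04861665 0.16289129] [0.44904988 0.039497   0.14059263] [0.55710093 0.05607362 0.16950287]
((503.1959228515625, 49.024139404296875), (10.083850860595703, 108.5098648071289), 83.87678527832031)
yel 59 [ 0.57888241 -0.12575689  0.18488404] [ 0.56987869 -0.13744399  0.14491758] [ 0.59096704 -0.11513804  0.19389364]
blue 46 [ 0.58307087 -0.19109012  0.1899293 ] [ 0.57317687 -0.20101821  0.18174603] [ 0.5933717  -0.1797529   0.19543116]
red 40 [ 0.58441461 -0.25533209  0.19046971] [ 0.57476601 -0.26509491  0.18250612] [ 0.59601573 -0.24500817  0.19679524]
rack 893 [ 0.57651338 -0.18207072  0.11275388] ((580.6121826171875, -189.98544311523438), (82.38428497314453, 203.8477783203125), 1.8868019580841064)
scene lid 2617 [0.53200966 0.12340401 0.121547  ] [0.37235868 0.01843575 0.10801669]
[... 233 characters left out ...]
  0.15790527] [0.45288598 0.03876917 0.14003637] [0.56098332 0.06330918 0.16683471]
((507.3198547363281, 50.91493606567383), (12.30459213256836, 109.15096282958984), 82.7499008178711)
yel 145 [ 0.59018161 -0.1289194   0.16501509] [ 0.57025744 -0.13834657  0.12672381] [ 0.59907889 -0.11665894  0.19440534]
blue 103 [ 0.59258501 -0.19311527  0.16778671] [ 0.57531918 -0.20199161  0.12672632] [ 0.6008779  -0.18146968  0.19448394]
red 142 [ 0.59353257 -0.2577321   0.16608183] [ 0.57596621 -0.26729377  0.12683738] [ 0.60312519 -0.24528057  0.19389377]
rack 197 [ 0.59879939 -0.18067418  0.11215512] ((585.3593139648438, -189.16482543945312), (89.62555694580078, 208.1822052001953), 2.1759157180786133)
```

View pics/top_crop.png

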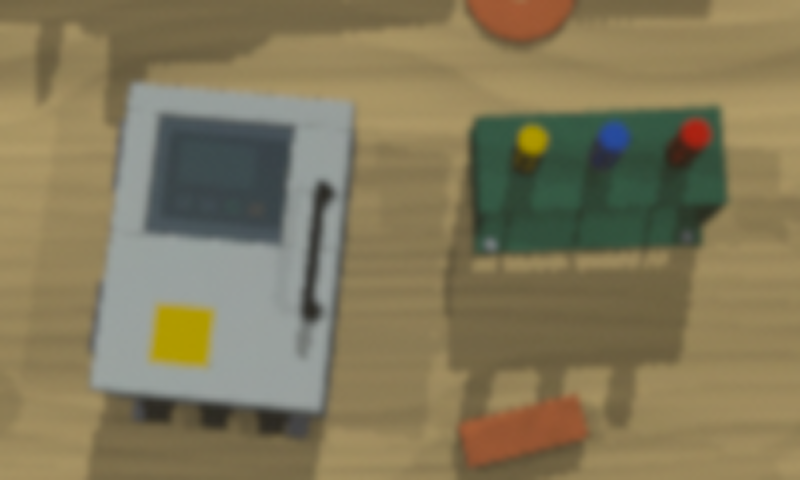

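View pics/scene_crop.png

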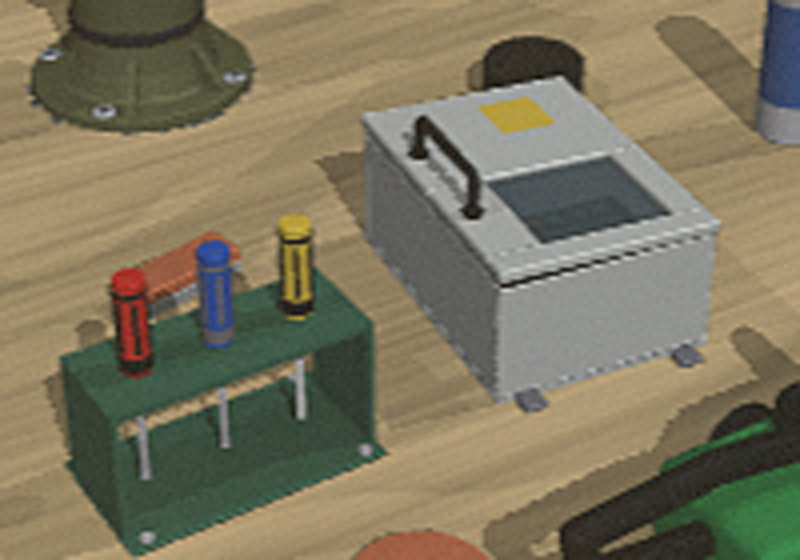

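servo_tool:
  moves: "0 0 -0.01 0 0 0.186 -1; 0 0 -0.01 0 0 0.186 -1; 0 0 -0.01 0 0 0.186 -1; 0 0 -0.01 0 0 0.186 -1; 0 0 -0.01 0 0 0.186 -1; 0 0 -0.01 0 0 0.186 -1; 0 0 0 0 0 0 -1"
  squeeze: 20

```text
time_s: 0.83
tool_pos: [0.2818, -0.584, 0.2926]
tool_rot: [-179.7, 0.2, -7.7]
force: [-0.3, -1.1, 0.6]
grip_width: 0.0871
```

servo_tool:
  moves: "0 0 0 0 0 -0.05 -1; 0.0077 -0.032 0 0 0 0 -1; 0.0077 -0.032 0 0 0 0 -1; 0.0077 -0.032 0 0 0 0 -1; 0.0077 -0.032 0 0 0 0 -1; 0.0077 -0.032 0 0 0 0 -1; 0.0077 -0.032 0 0 0 0 -1; 0.0077 -0.032 0 0 0 0 -1; 0.0077 -0.032 0 0 0 0 -1; 0.0077 -0.032 0 0 0 0 -1; 0.0077 -0.032 0 0 0 0 -1; 0.0077 -0.032 0 0 0 0 -1; 0.0077 -0.032 0 0 0 0 -1; 0.0077 -0.032 0 0 0 0 -1; 0.0077 -0.032 0 0 0 0 -1; 0.0077 -0.032 0 0 0 0 -1; 0.0077 -0.032 0 0 0 0 -1; 0 0 0 0 0 0 -1"

```text
time_s: 2.33
tool_pos: [0.4434, -0.0581, 0.2782]
tool_rot: [-179.4, 1.1, -2.4]
force: [0.1, 0.9, -1.6]
grip_width: 0.0867
```

```bash
cat >> h.py <<'E'
from scipy.spatial.transform import Rotation as Rn
def Ttool(o):
    T=np.eye(4); T[:3,:3]=Rn.from_euler('xyz',o["tool_rot"],degrees=True).as_matrix(); T[:3,3]=o["tool_pos"]; return T
def wrist():
    o=env.get_obs(); r=env.read_camera("wrist"); return r,Ttool(o)@r["hand_eye"],o
E
python3 - <<'E'
from h import *
r,T,o=wrist(); print(o["tool_pos"],o["tool_rot"],o["qpos"],o["grip_width"])
cv2.imwrite("pics/w1.png",r["img"][:,:,::-1])
w=cloud(r,T)
b=np.array([.5142,.1294]);c,s=np.cos(np.radians(-6.2)),np.sin(np.radians(-6.2))
d=w[...,:2]-b; bx=d[...,0]*c+d[...,1]*s; by=-d[...,0]*s+d[...,1]*c
h=(abs(by+80)<30)&(w[...,2]>.142)&(w[...,2]<.18)&(abs(bx)<50)
print(h.sum(),np.percentile(by[h],[5,50,95]),np.percentile(w[h][:,2],[5,50,95]))
h=(np.hypot(w[...,0]-.5055,w[...,1]-.05)<.06)&(w[...,2]>.142)&(w[...,2]<.18)
P=w[h];print(len(P),P.mean(0),np.percentile(P[:,2],95),cv2.minAreaRect((P[:,:2]*1000).astype(np.float32)))
E
```

```text
[ 0.44342068 -0.05807164  0.27818   ] [-179.43378375    1.14927468   -2.43915602] [ 35.05986505  -6.24452302 -28.00562103 104.41860912  -3.42686093
  82.30742893 -84.7243458 ] 0.08667508115513449Traceback (most recent call last):
  File "<stdin>", line 8, in <module>
    return _quantile_unchecked(
        a, q, axis, out, overwrite_input, method, keepdims, weights)
    return _ureduce(a,
                    func=_quantile_ureduce_func,
    ...<5 lines>...
                    overwrite_input=overwrite_input,
                    method=method)
    r = func(a, **kwargs)
    result = _quantile(arr,
                       quantiles=q,
    ...<2 lines>...
                       out=out,
                       weights=wgt)
    slices_having_nans = np.isnan(arr[-1, ...])
                                  ~~~^^^^^^^^^
IndexError: index -1 is out of bounds for axis 0 with size 0
```

View pics/w1.png

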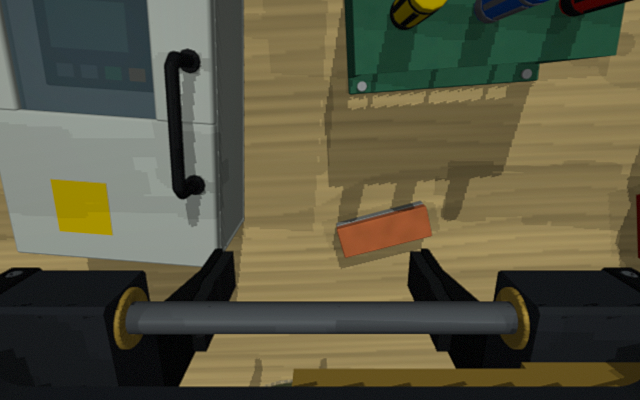

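```bash
cat >> h.py <<'E'
def step(pos,yaw,roll=180.,pitch=0.):
    """shift (tool axes) and rotvec/0.5 to reach the pose; applied as: shift in current tool axes"""
    o=env.get_obs(); R=Rn.from_euler('xyz',o["tool_rot"],degrees=True)
    d=R.inv().apply(np.array(pos)-o["tool_pos"]); rv=(R.inv()*Rn.from_euler('xyz',[roll,pitch,yaw],degrees=True)).as_rotvec()/.5
    print("now",o["tool_pos"].round(4),o["tool_rot"].round(2),"shift",d.round(4),"rot",rv.round(3))
E
python3 - <<'E'
from h import *
r,T,o=wrist()
w=cloud(r,T)
h=(np.hypot(w[...,0]-.5055,w[...,1]-.05)<.08)&(w[...,2]>.142)&(w[...,2]<.19)
P=w[h];print(len(P),P.mean(0),np.percentile(P[:,2],[50,90,97]),cv2.minAreaRect((P[:,:2]*1000).astype(np.float32)))
t=h&(w[...,2]>.155); print(w[t].mean(0),cv2.minAreaRect((w[t][:,:2]*1000).astype(np.float32)))
l=(w[...,2]>.11)&(w[...,2]<.14)&(w[...,1]>-0.02)&(w[...,1]<.2)&(w[...,0]<.65)
P=w[l]; A=np.c_[P[:,:2],np.ones(len(P))]; print(len(P),np.linalg.lstsq(A,P[:,2],rcond=None)[0],P.min(0),P.max(0))
step([.5055,.049,.24],-6.2)
E
```

```text
2327 [0.50865731 0.04546055 0.16188398] [0.16353014 0.16514636 0.16575136] ((504.77197265625, 47.122283935546875), (10.641804695129395, 109.03903198242188), 83.60074615478516)
[0.50836243 0.04570008 0.16303432] ((504.4565124511719, 47.244285583496094), (10.398990631103516, 108.3899154663086), 83.68578338623047)
48616 [-0.02731453 -0.04180325  0.14071366] [0.37330214 0.01917594 0.11417351] [0.60384739 0.19999008 0.13997199]
now [ 0.4421 -0.0642  0.2779] [-179.61    1.24   -2.88] shift [ 0.0584 -0.1159  0.0374] rot [-0.012  0.044  0.116]
```

servo_tool:
  moves: "0.007 -0.015 0.004 0 0.02 0.06 -1; 0.007 -0.015 0.004 0 0.02 0.06 -1; 0.007 -0.015 0.004 0 0 0 -1; 0.007 -0.015 0.004 0 0 0 -1; 0.007 -0.015 0.004 0 0 0 -1; 0.007 -0.015 0.004 0 0 0 -1; 0.007 -0.015 0.004 0 0 0 -1; 0.007 -0.015 0.004 0 0 0 -1; 0 0 0 0 0 0 -1; 0 0 0 0 0 0 -1"

```text
time_s: 3.27
tool_pos: [0.5096, 0.0329, 0.2388]
tool_rot: [179.9, 0.5, -7.0]
force: [0.1, -0.3, 0.3]
grip_width: 0.0867
```

```bash
python3 - <<'E'
from h import *
step([.505,.048,.152],-6.3)
E
```

```text
now [0.5096 0.0329 0.2388] [179.87   0.47  -7.  ] shift [-0.0057 -0.0147  0.0868] rot [ 0.005  0.016 -0.024]
```

servo_tool:
  moves: "-0.003 -0.007 0.01 0 0.016 -0.024 -1; -0.003 -0.007 0.012 0 0 0 -1; 0 0 0.015 0 0 0 -1; 0 0 0 0 0 0 -1; 0 0 0 0 0 0 -1"

```text
time_s: 3.68
tool_pos: [0.5038, 0.0393, 0.1993]
tool_rot: [179.6, 0.1, -6.7]
force: [-0.2, -0.6, -0.5]
grip_width: 0.0867
```

```bash
python3 - <<'E'
from h import *
step([.505,.048,.152],-6.3)
E
```

```text
now [0.5038 0.0393 0.1993] [ 1.7963e+02  8.0000e-02 -6.7400e+00] shift [ 0.0003 -0.0091  0.0472] rot [ 0.013  0.003 -0.015]
```

servo_tool:
  moves: "0 -0.005 0 0 0 0 -1; 0 -0.005 0.005 0 0 0 -1; 0 -0.002 0.012 0 0 0 -1; 0 0 0.012 0 0 0 -1; 0 0 0.01 0 0 0 -1; 0 0 0.008 0 0 0 -1; 0 0 0.003 0 0 0 -1; 0 0 0 0 0 0 -1"

```text
time_s: 4.35
tool_pos: [0.5055, 0.0504, 0.1451]
tool_rot: [179.6, 0.0, -6.8]
force: [-0.2, 1.2, -0.8]
grip_width: 0.0871
```

```bash
python3 - <<'E'
from h import *
step([.505,.048,.152],-6.3)
E
```

```text
now [0.5055 0.0504 0.1451] [ 1.7958e+02  1.0000e-02 -6.8500e+00] shift [-0.0002  0.0025 -0.0069] rot [ 0.014  0.    -0.019]
```

Slightly low (tips about 6 mm above the door); raise and close.

servo_tool:
  moves: "0 0.001 -0.006 0 0 0 -1; 0 0 -0.002 0 0 0 0; 0 0 0 0 0 0 1; 0 0 0 0 0 0 1; 0 0 0 0 0 0 1; 0 0 0 0 0 0 1; 0 0 0 0 0 0 1; 0 0 0 0 0 0 1; 0 0 0 0 0 0 1"
  squeeze: 25

```text
time_s: 5.1
tool_pos: [0.5068, 0.0491, 0.1558]
tool_rot: [179.6, -0.2, -6.9]
force: [-0.3, -0.3, 0.1]
grip_width: 0.0413
```

servo_tool:
  moves: "0 0 0.003 0 0 0 1; 0 0 0 0 0 0 1; 0 0 0 0 0 0 1; 0 0 0 0 0 0 1; 0 0 0 0 0 0 1; 0 0 0 0 0 0 1; 0 0 0 0 0 0 1"

```text
time_s: 5.68
tool_pos: [0.5065, 0.0486, 0.1521]
tool_rot: [179.5, -0.1, -6.9]
force: [-0.9, -0.4, -0.5]
grip_width: 0.0093
```

```bash
python3 - <<'E'
from h import *
r,T,o=wrist(); print(o["tool_pos"],o["tool_rot"],o["force"],o["grip_width"])
cv2.imwrite("pics/w2.png",r["img"][:,:,::-1])
E
```

```text
[0.50650215 0.04857751 0.15205205] [ 1.79541538e+02 -1.38185330e-01 -6.88243328e+00] [-0.90498238 -0.41162208 -0.48604685] 0.00932239135691451
```

View pics/w2.png

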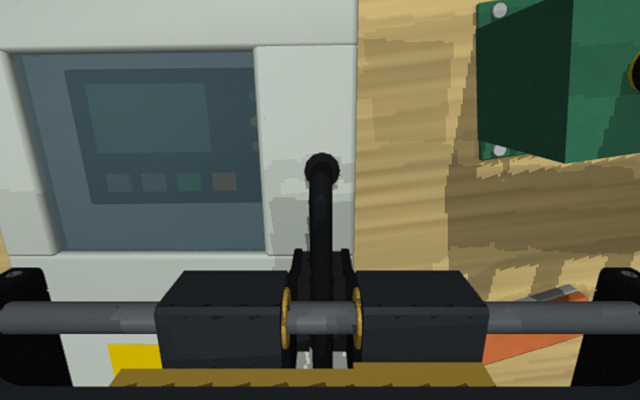

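servo_tool:
  moves: "0 -0.0028 -0.0085 0 0 0 1; 0 -0.0028 -0.0085 0 0 0 1; 0 -0.0037 -0.0082 0 0 0 1; 0 -0.0037 -0.0082 0 0 0 1; 0 -0.0045 -0.0078 0 0 0 1; 0 -0.0045 -0.0078 0 0 0 1; 0 0 0 0 0 0 1"

```text
time_s: 6.32
tool_pos: [0.5092, 0.0725, 0.2041]
tool_rot: [179.5, -0.1, -6.9]
force: [0.3, -0.0, 0.1]
grip_width: 0.0089
```

```bash
cat >> h.py <<'E'
B=np.array([.5142,.1294]); YAW=-6.3
def door():
    o=env.get_obs(); T=Ttool(o); p=T[:3,3]-.008*T[:3,2]
    c,s=np.cos(np.radians(YAW)),np.sin(np.radians(YAW)); y=np.array([-s,c])
    right=-((p[:2]-B)@y-.095); up=p[2]-.108
    print("bar",p.round(4),"right,up",round(right*1e3,1),round(up*1e3,1),"rad",round(np.hypot(right,up)*1e3,1),"a",round(np.arctan2(up,right)-.257,3),"F",o["force"].round(1),"rot",o["tool_rot"].round(1),"w",o["grip_width"].round(4),o["time_s"],"M",o["wrist_torque"].round(2))
E
python3 -c "
from h import *
door()"
```

```text
Traceback (most recent call last):
  File "h.py", line 29, in door
    print("bar",p.round(4),"right,up",round(right*1e3,1),round(up*1e3,1),"rad",round(np.hypot(right,up)*1e3,1),"a",round(np.arctan2(up,right)-.257,3),"F",o["force"].round(1),"rot",o["tool_rot"].round(1),"w",o["grip_width"].round(4),o["time_s"],"M",o["wrist_torque"].round(2))
                                                                                                                                                                                                               ^^^^^^^^^^^^^^^^^^^^^
AttributeError: 'float' object has no attribute 'round'
```

```bash
sed -i 's/o\["grip_width"\].round(4)/round(o["grip_width"],4)/' h.py; python3 -c "
from h import *
door()"
```

```text
bar [0.5091 0.0726 0.2121] right,up 152.0 104.1 rad 184.2 a 0.343 F [ 0.3 -0.   0.1] rot [ 1.795e+02 -1.000e-01 -6.900e+00] w 0.0089 6.3167 M [-0.09  0.07  0.08]
```

servo_tool:
  moves: "0 -0.0054 -0.0072 0 0 0 1; 0 -0.0054 -0.0072 0 0 0 1; 0 -0.0061 -0.0066 0 0 0 1; 0 -0.0061 -0.0066 0 0 0 1; 0 -0.0068 -0.0059 0 0 0 1; 0 -0.0068 -0.0059 0 0 0 1; 0 -0.0073 -0.0052 0 0 0 1; 0 -0.0073 -0.0052 0 0 0 1; 0 0 0 0 0 0 1"

```text
time_s: 7.07
tool_pos: [0.5151, 0.1269, 0.2582]
tool_rot: [179.3, -0.0, -6.9]
force: [2.6, -0.5, -0.6]
grip_width: 0.009
```

```bash
python3 -c "
from h import *
door()
r=env.read_camera('scene');cv2.imwrite('pics/s2.png',r['img'][100:300,180:480,::-1])
door()"
```

```text
bar [0.5151 0.127  0.2662] right,up 97.3 158.2 rad 185.7 a 0.763 F [ 2.6 -0.5 -0.6] rot [179.3  -0.   -6.9] w 0.009 7.0667 M [-0.07 -0.19  0.06]
bar [0.5151 0.1269 0.2661] right,up 97.4 158.1 rad 185.7 a 0.762 F [0.2 0.3 0.1] rot [179.3  -0.   -6.9] w 0.0091 7.1167 M [-0.   -0.11  0.04]
```

View pics/s2.png

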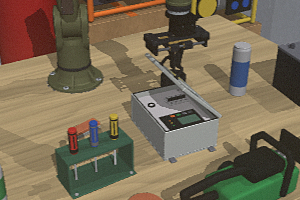

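servo_tool:
  moves: "0 -0.0079 -0.0040 0 0 0 1; 0 -0.0079 -0.0040 0 0 0 1; 0 -0.0083 -0.0033 0 0 0 1; 0 -0.0083 -0.0033 0 0 0 1; 0 -0.0086 -0.0025 0 0 0 1; 0 -0.0086 -0.0025 0 0 0 1; 0 -0.0088 -0.0016 0 0 0 1; 0 -0.0088 -0.0016 0 0 0 1; 0 0 0 0 0 0 1"

```text
time_s: 7.87
tool_pos: [0.5221, 0.1911, 0.2842]
tool_rot: [178.4, 0.3, -7.5]
force: [3.1, 0.7, -4.0]
grip_width: 0.0087
```

```bash
python3 -c "
from h import *
door()"
```

```text
bar [0.5222 0.1913 0.2922] right,up 32.6 184.2 rad 187.1 a 1.139 F [ 3.1  0.7 -4. ] rot [178.4   0.3  -7.5] w 0.0087 7.8667 M [ 0.06 -0.44  0.15]
```

servo_tool:
  moves: "0 -0.009 0 0 0 0 1; 0 -0.009 0 0 0 0 1; 0 -0.009 0 0 0 0 1; 0 -0.009 0.0005 0 0 0 1; 0 -0.009 0.001 0 0 0 1; 0 -0.009 0.0015 0 0 0 1; 0 -0.009 0.002 0 0 0 1; 0 -0.009 0.0025 0 0 0 1; 0 0 0 0 0 0 1"

```text
time_s: 8.62
tool_pos: [0.531, 0.2696, 0.2784]
tool_rot: [178.5, 0.3, -7.5]
force: [0.4, -1.0, -0.3]
grip_width: 0.0089
```

```bash
python3 -c "
from h import *
door()"
```

```text
bar [0.5311 0.2698 0.2864] right,up -46.4 178.4 rad 184.4 a 1.568 F [ 0.4 -1.  -0.3] rot [178.5   0.3  -7.5] w 0.0089 8.6167 M [-0.25 -0.24  0.17]
```

servo_tool:
  moves: "0 -0.009 0.003 0 0 0 1; 0 -0.009 0.0035 0 0 0 1; 0 0 0 0 0 0 1; 0 0 0 0 0 0 1"

```text
time_s: 8.95
tool_pos: [0.5334, 0.2908, 0.2704]
tool_rot: [178.7, 0.3, -7.4]
force: [-0.3, -0.9, 3.0]
grip_width: 0.0088
```

```bash
python3 -c "
from h import *
door()
r=env.read_camera('scene');cv2.imwrite('pics/s3.png',cv2.resize(r['img'][100:300,200:480,::-1],None,fx=2.5,fy=2.5))"
```

```text
bar [0.5335 0.291  0.2784] right,up -67.7 170.4 rad 183.4 a 1.692 F [-0.3 -0.9  3. ] rot [178.7   0.3  -7.4] w 0.0088 8.95 M [-0.48  0.18  0.05]
```

View pics/s3.png

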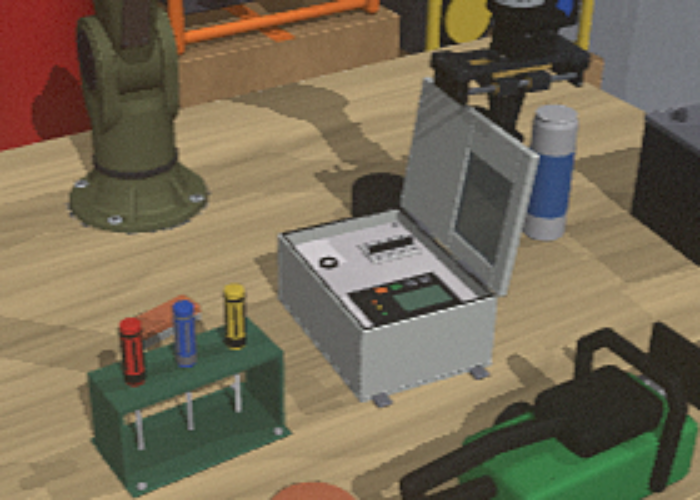

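servo_tool:
  moves: "0 0 0 0 0 0 0.5; 0 0 0 0 0 0 0.5; 0 0 0 0 0 0 0.5; 0 0 0 0 0 0 0.5; 0 0 0 0 0 0 0.5"

```text
time_s: 9.42
tool_pos: [0.5331, 0.291, 0.2695]
tool_rot: [178.8, 0.4, -7.5]
force: [-1.2, 0.1, 0.8]
grip_width: 0.0213
```

servo_tool:
  moves: "0 -0.001 -0.008 0 0 0 0.5; 0 -0.001 -0.01 0 0 0 0.5; 0 -0.001 -0.01 0 0 0 0.5; 0 -0.001 -0.015 0 0 0 0.5; 0 0 -0.015 0 0 0 0.5; 0 0 -0.02 0 0 0 0.5; 0 0 -0.02 0 0 0 0.5; 0 0 -0.02 0 0 0 0.5; 0 0 0 0 0 0 0.5"

```text
time_s: 10.17
tool_pos: [0.5345, 0.2985, 0.4005]
tool_rot: [179.0, 0.3, -7.5]
force: [0.1, 0.3, 0.6]
grip_width: 0.0218
```

```bash
python3 -c "
from h import *
door(); print(env.get_obs()['qpos'])
r=env.read_camera('scene');cv2.imwrite('pics/s4.png',cv2.resize(r['img'][100:300,200:480,::-1],None,fx=2.5,fy=2.5))
r=env.read_camera('top');cv2.imwrite('pics/t4.png',cv2.resize(r['img'][130:270,180:430,::-1],None,fx=3,fy=3))"
```

```text
bar [0.5346 0.2986 0.4085] right,up -75.4 300.5 rad 309.8 a 1.56 F [0.1 0.3 0.6] rot [179.    0.3  -7.5] w 0.0218 10.1667 M [ 0.06 -0.05 -0.01]
[   2.04122469   18.11821932  -46.0721774    69.58142238   13.50170054
   98.31339945 -138.2738154 ]
```

View pics/s4.png

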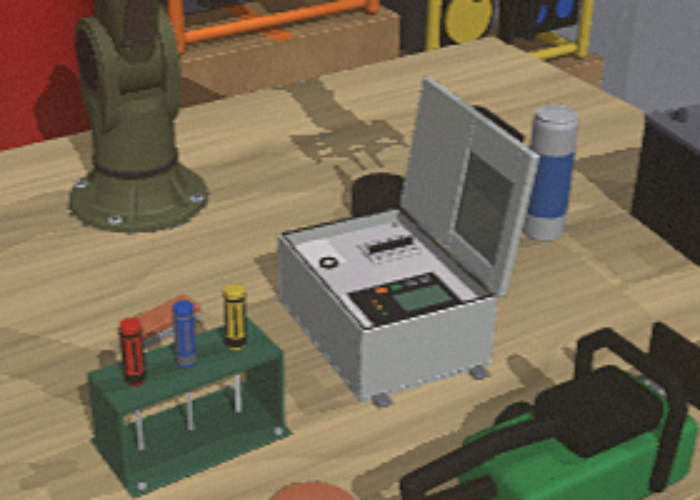

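View pics/t4.png

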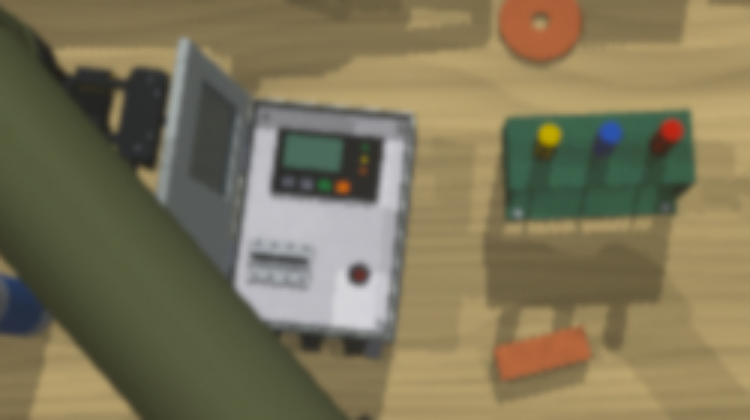

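servo_tool:
  moves: "0.006 0.025 0 0 0 0 -1; 0.006 0.025 0 0 0 0 -1; 0.006 0.025 0 0 0 0 -1; 0.006 0.025 0 0 0 0 -1; 0.006 0.025 0 0 0 0 -1; 0.006 0.025 0 0 0 0 -1; 0.006 0.025 0 0 0 0 -1; 0.006 0.025 0 0 0 0 -1; 0.006 0.025 0 0 0 0 -1; 0.006 0.025 0 0 0 0 -1; 0.006 0.025 0 0 0 0 -1; 0.006 0.025 0 0 0 0 -1; 0 0 0 0 0 0 -1"

```text
time_s: 11.35
tool_pos: [0.5625, -0.0228, 0.3892]
tool_rot: [178.6, 1.7, -7.1]
force: [-0.7, -1.1, -0.1]
grip_width: 0.0863
```

servo_tool:
  moves: "0 0 0 0 0 -0.2 -1; 0 0 0 0 0 -0.2 -1; 0 0 0 0 0 -0.2 -1; 0 0 0 0 0 -0.2 -1; 0 0 0 0 0 -0.2 -1; 0 0 0 0 0 -0.2 -1; 0 0 0 0 0 -0.2 -1; 0 0 0 0 0 -0.2 -1; 0 0 0 0 0 -0.2 -1; 0 0 0 0 0 -0.2 -1; 0 0 0 0 0 -0.2 -1; 0 0 0 0 0 -0.2 -1; 0 0 0 0 0 -0.2 -1; 0 0 0 0 0 -0.2 -1; 0 0 0 0 0 -0.2 -1; 0 0 0 0 0 0 -1; 0 0 0 0 0 0 -1"

```text
time_s: 12.77
tool_pos: [0.5551, -0.0226, 0.3734]
tool_rot: [-176.7, 1.4, 82.9]
force: [-0.2, -0.5, 0.4]
grip_width: 0.087
```

```bash
python3 - <<'E'
from h import *
print(env.get_obs()['qpos'])
step([.579,-.126,.34],85)
r,T,o=wrist()
cv2.imwrite("pics/w3.png",r["img"][:,:,::-1])
r=env.read_camera("top");w=cloud(r); K=r["mtx"]
cv2.imwrite('pics/t5.png',cv2.resize(r['img'][130:270,180:430,::-1],None,fx=3,fy=3))
E
```

```text
[ 36.99055619  11.79816691 -45.22300606  78.86653301   8.90855318
  96.31965461 -14.33887082]
now [ 0.5551 -0.0226  0.3734] [-176.66    1.42   82.88] shift [-0.0988  0.0385  0.0337] rot [-0.117  0.047 -0.075]
```

View pics/w3.png

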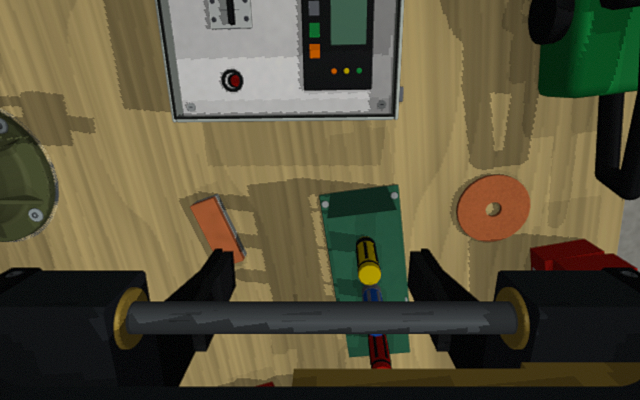

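View pics/t5.png

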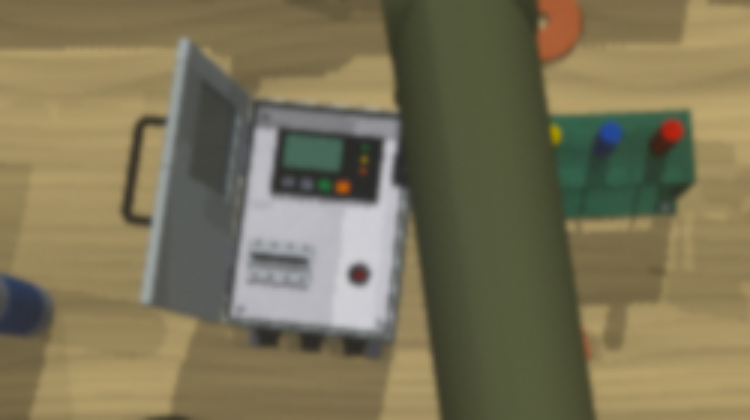

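```bash
cat >> h.py <<'E'
def ell(mask):
    n,l,s,c=cv2.connectedComponentsWithStats(mask.astype(np.uint8)); i=1+np.argmax(s[1:,4]); ys,xs=np.where(l==i)
    return c[i],s[i],np.c_[xs,ys]
E
python3 - <<'E'
from h import *
c,s=np.cos(np.radians(YAW)),np.sin(np.radians(YAW))
print("pred hole",B+np.array([[c,-s],[s,c]])@[-.06,-.05])
r,T,o=wrist(); im=r["img"]; hsv=cv2.cvtColor(im,cv2.COLOR_RGB2HSV)
sub=np.zeros(im.shape[:2],bool); sub[65:98,215:250]=1
dark=(im.max(2)<70)&sub; red=(hsv[...,1]>120)&((hsv[...,0]<10)|(hsv[...,0]>170))&sub
dk=dark|red
cen,st,pts=ell(dk); e=cv2.fitEllipse(cv2.convexHull(pts.astype(np.float32))); print("collar",cen,st,e, onplane(r,e[0],.089,T))
cr,sr,pr=ell(red); print("red",cr,sr,onplane(r,cr,.073,T))
yl=(hsv[...,0]>20)&(hsv[...,0]<34)&(hsv[...,1]>120); sub=np.zeros_like(yl); sub[225:295,340:400]=1
w=cloud(r,T); m=yl&sub&(w[...,2]>.182); cy,sy,py=ell(m); e=cv2.fitEllipse(cv2.convexHull(py.astype(np.float32))); print("yel top",cy,sy,e,onplane(r,e[0],.190,T),np.median(w[m][:,2]),w[m].mean(0))
# rim corners/plate
for n in ["top","scene"]:
    r=env.read_camera(n); im=r["img"]; w=cloud(r); hole=onplane(r,[[0,0]],.1)
    d=np.hypot(w[...,0]-.449,w[...,1]-.086)<.025
    k=d&(im.max(2)<90); cen,st,pts=ell(k|(d&(im[...,0]>1.6*im[...,1].astype(float)))); print(n,cen,st,onplane(r,[(st[0]+(st[2]-1)/2,st[1]+(st[3]-1)/2)],.088), onplane(r,cen,.088))
E
```

```text
pred hole [0.44907563 0.08628601]
collar [232.16871166  80.22392638] [221  69  22  23 326] ((231.5034637451172, 80.07640075683594), (20.643951416015625, 22.757532119750977), 151.4499969482422) [[0.44780847 0.08301102 0.089     ]]
red [234.54368932  80.12621359] [230  74  10  13 103] [[0.44678833 0.08329805 0.073     ]]
yel top [369.00692841 272.37644342] [358 261  23  24 433] ((368.86541748046875, 272.2539978027344), (22.862903594970703, 24.121810913085938), 137.71937561035156) [[ 0.58212667 -0.12500284  0.19      ]] 0.19022294573263943 [ 0.58225979 -0.12543812  0.18952416]
top [298.9  220.95] [297 219   5   5  20] [[0.44765915 0.08408239 0.088     ]] [[0.44783383 0.08442403 0.088     ]]
scene [330.82352941 204.58823529] [328 203   7   4  17] [[0.44816889 0.08585613 0.088     ]] [[0.4483458  0.08505071 0.088     ]]
```

servo_tool:
  moves: "-0.015 0.006 0 -0.06 0.025 0 -1; -0.015 0.006 0 -0.06 0.025 0 -1; -0.015 0.006 0 0 0 0 -1; -0.015 0.006 0 0 0 0 -1; -0.015 0.006 0 0 0 0 -1; -0.015 0.005 0 0 0 0 -1; -0.005 0.002 0 0 0 0 -1; 0 0 0 0 0 0 -1; 0 0 0 0 0 0 -1"

```text
time_s: 13.77
tool_pos: [0.583, -0.1282, 0.3732]
tool_rot: [179.9, -0.1, 82.7]
force: [-0.1, 0.2, -0.3]
grip_width: 0.0869
```

```bash
python3 - <<'E'
from h import *
step([.581,-.126,.23],84)
r,T,o=wrist(); cv2.imwrite("pics/w4.png",r["img"][:,:,::-1])
E
```

```text
now [ 0.583  -0.1282  0.3732] [ 1.7989e+02 -1.2000e-01  8.2730e+01] shift [ 0.0016 -0.0026  0.1432] rot [ 0.004 -0.004 -0.044]
```

View pics/w4.png

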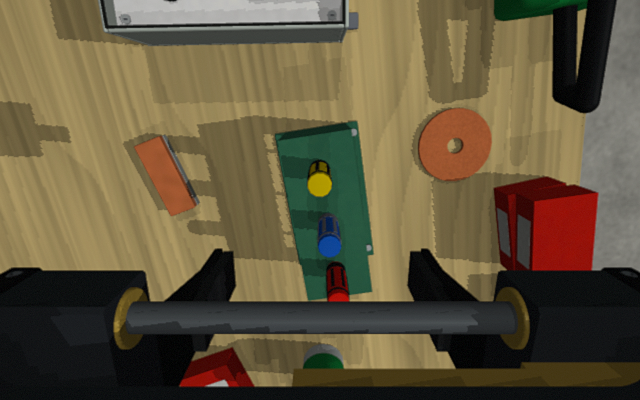

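servo_tool:
  moves: "0 -0.002 0.02 0 0 -0.02 -1; 0 0 0.025 0 0 0 -1; 0 0 0.025 0 0 0 -1; 0 0 0.025 0 0 0 -1; 0 0 0.02 0 0 0 -1; 0 0 0.01 0 0 0 -1; 0 0 0 0 0 0 -1; 0 0 0 0 0 0 -1"

```text
time_s: 14.48
tool_pos: [0.5827, -0.1175, 0.2462]
tool_rot: [179.6, -0.3, 84.1]
force: [0.6, -0.1, 0.7]
grip_width: 0.0874
```

```bash
python3 - <<'E'
from h import *
r,T,o=wrist(); im=r["img"]; hsv=cv2.cvtColor(im,cv2.COLOR_RGB2HSV); w=cloud(r,T)
m=(hsv[...,0]>20)&(hsv[...,0]<34)&(hsv[...,1]>120)&(w[...,2]>.18)&(w[...,2]<.2)&(np.hypot(w[...,0]-.58,w[...,1]+.126)<.03)
cy,sy,py=ell(m); e=cv2.fitEllipse(cv2.convexHull(py.astype(np.float32))); p=onplane(r,e[0],.190,T)[0]; print(e,p,w[m].mean(0))
step([p[0],p[1],.152],84)
cv2.imwrite("pics/w5.png",im[:,:,::-1])
E
```

```text
((320.5759582519531, 245.0002899169922), (37.49930191040039, 40.609764099121094), 179.76220703125) [ 0.58234537 -0.12535161  0.19      ] [ 0.58226224 -0.1258329   0.1895171 ]
now [ 0.5828 -0.1174  0.2465] [179.61  -0.25  84.09] shift [-0.0083 -0.0003  0.0945] rot [ 0.014 -0.009  0.003]
```

View pics/w5.png

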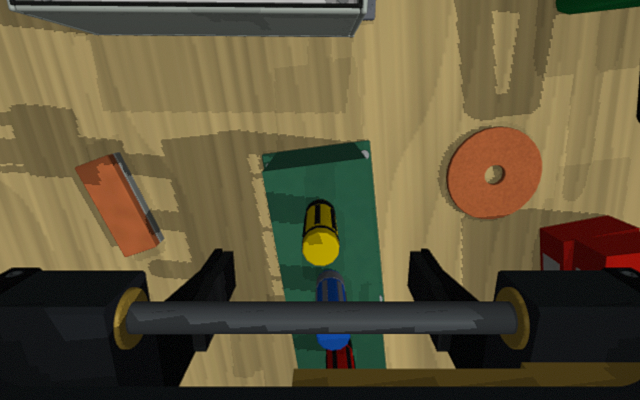

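servo_tool:
  moves: "-0.006 0 0.005 0.01 -0.009 0 -1; -0.003 0 0.015 0 0 0 -1; 0 0 0.02 0 0 0 -1; 0 0 0.02 0 0 0 -1; 0 0 0.01 0 0 0 -1; 0 0 0 0 0 0 -1; 0 0 0 0 0 0 -1"

```text
time_s: 15.12
tool_pos: [0.5885, -0.1297, 0.1831]
tool_rot: [179.0, 0.3, 84.0]
force: [-0.5, -0.9, -0.1]
grip_width: 0.0868
```

```bash
python3 - <<'E'
from h import *
step([.5823,-.1254,.152],84)
E
```

```text
now [ 0.5885 -0.1297  0.1831] [179.03   0.29  84.03] shift [ 0.0038 -0.0071  0.031 ] rot [0.034 0.01  0.001]
```

servo_tool:
  moves: "0.004 -0.006 0 0.03 0.01 0 -1; 0 -0.002 0.004 0 0 0 -1; 0 0 0.008 0 0 0 -1; 0 0 0.008 0 0 0 -1; 0 0 0.005 0 0 0 -1; 0 0 0 0 0 0 -1; 0 0 0 0 0 0 -1"

```text
time_s: 15.7
tool_pos: [0.5827, -0.1248, 0.16]
tool_rot: [179.6, 0.1, 84.0]
force: [0.2, -0.4, 0.8]
grip_width: 0.087
```

```bash
python3 - <<'E'
from h import *
step([.5823,-.1254,.152],84)
E
```

```text
now [ 0.5827 -0.1248  0.16  ] [1.7961e+02 6.0000e-02 8.4040e+01] shift [-0.0007 -0.0004  0.008 ] rot [0.014 0.002 0.001]
```

servo_tool:
  moves: "-0.001 0 0.005 0.014 0.002 0 -1; 0 0 0.002 0 0 0 -1; 0 0 0 0 0 0 -1; 0 0 0 0 0 0 1; 0 0 0 0 0 0 1; 0 0 0 0 0 0 1; 0 0 0 0 0 0 1; 0 0 0 0 0 0 1; 0 0 0 0 0 0 1; 0 0 0 0 0 0 1; 0 0 0 0 0 0 1; 0 0 0 0 0 0 1; 0 0 0 0 0 0 1; 0 0 0 0 0 0 1"
  squeeze: 35

```text
time_s: 16.87
tool_pos: [0.5832, -0.126, 0.153]
tool_rot: [180.0, 0.0, 84.0]
force: [-0.3, 0.2, 0.6]
grip_width: 0.0234
```

```bash
python3 - <<'E'
from h import *
step([.5823,-.1254,.152],84); print(env.get_obs()["grip_width"],env.get_obs()["force"])
r,T,o=wrist(); cv2.imwrite("pics/w6.png",r["img"][:,:,::-1])
E
```

```text
now [ 0.5832 -0.126   0.153 ] [1.7999e+02 1.0000e-02 8.4030e+01] shift [ 0.0006 -0.001   0.001 ] rot [0.    0.    0.001]
0.023422898389994642 [-0.32313125  0.23784068  0.55454431]
```

View pics/w6.png

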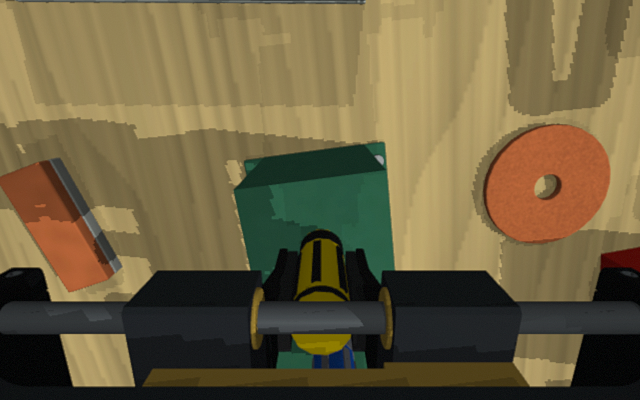

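servo_tool:
  moves: "0 0 -0.006 0 0 0 1; 0 0 -0.006 0 0 0 1; 0 0 -0.006 0 0 0 1; 0 0 -0.006 0 0 0 1; 0 0 -0.006 0 0 0 1; 0 0 -0.006 0 0 0 1; 0 0 0 0 0 0 1"

```text
time_s: 17.5
tool_pos: [0.5833, -0.126, 0.1932]
tool_rot: [180.0, 0.0, 84.0]
force: [0.5, 0.0, -0.9]
grip_width: 0.0236
```

```bash
python3 - <<'E'
from h import *
step([.5832,-.126,.23],84); print(env.get_obs()["grip_width"],env.get_obs()["force"])
E
```

```text
now [ 0.5833 -0.126   0.1932] [179.96   0.    84.04] shift [-0.     -0.0001 -0.0368] rot [0.001 0.    0.001]
0.023605119421404495 [ 0.49548057  0.01159721 -0.90326546]
```

Very straight. Continue.

servo_tool:
  moves: "0 0 -0.008 0 0 0 1; 0 0 -0.008 0 0 0 1; 0 0 -0.008 0 0 0 1; 0 0 -0.008 0 0 0 1; 0 0 -0.008 0 0 0 1; 0 0 -0.008 0 0 0 1; 0 0 -0.008 0 0 0 1; 0 0 -0.008 0 0 0 1; 0 0 -0.01 0 0 0 1; 0 0 -0.01 0 0 0 1; 0 0 -0.01 0 0 0 1; 0 0 -0.01 0 0 0 1; 0 0 0 0 0 0 1; 0 0 0 0 0 0 1"

```text
time_s: 18.67
tool_pos: [0.5837, -0.1258, 0.3105]
tool_rot: [179.8, 0.0, 84.0]
force: [0.5, -0.0, -1.8]
grip_width: 0.0235
```

```bash
python3 - <<'E'
from h import *
step([.448,.0845,.300],83.7); print(env.get_obs()["grip_width"],env.get_obs()["force"],env.get_obs()["qpos"])
r=env.read_camera("scene");cv2.imwrite('pics/s7.png',cv2.resize(r['img'][100:300,200:480,::-1],None,fx=2.5,fy=2.5))
E
```

```text
now [ 0.5837 -0.1258  0.3105] [1.7981e+02 3.0000e-02 8.4050e+01] shift [ 0.1951 -0.1568  0.0098] rot [0.007 0.001 0.012]
0.023516728729827352 [ 0.51104339 -0.0340735  -1.78509183] [ 44.08684041  14.2125014  -41.71945169  83.04224096   9.46441592
  86.11082917  -3.31830341]
```

View pics/s7.png

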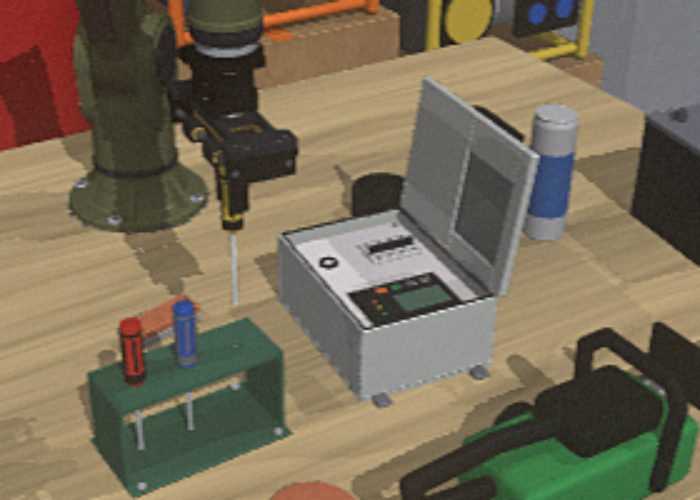

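servo_tool:
  moves: "0.012 -0.0098 0 0 0 0 1; 0.012 -0.0098 0 0 0 0 1; 0.012 -0.0098 0 0 0 0 1; 0.012 -0.0098 0 0 0 0 1; 0.012 -0.0098 0 0 0 0 1; 0.012 -0.0098 0 0 0 0 1; 0.012 -0.0098 0 0 0 0 1; 0.012 -0.0098 0 0 0 0 1; 0.012 -0.0098 0 0 0 0 1; 0.012 -0.0098 0 0 0 0 1; 0.012 -0.0098 0 0 0 0 1; 0.012 -0.0098 0 0 0 0 1; 0.006 -0.005 0 0 0 0 1; 0 0 0 0 0 0 1; 0 0 0 0 0 0 1"

```text
time_s: 19.97
tool_pos: [0.4634, 0.0494, 0.301]
tool_rot: [-179.4, 0.3, 84.3]
force: [0.2, -1.4, 0.0]
grip_width: 0.0233
```

```bash
python3 - <<'E'
from h import *
step([.448,.0845,.280],83.7); print(env.get_obs()["grip_width"],env.get_obs()["force"],env.get_obs()["qpos"])
r,T,o=wrist(); cv2.imwrite("pics/w8.png",r["img"][:,:,::-1])
E
```

```text
now [0.4634 0.0494 0.301 ] [-179.43    0.26   84.29] shift [ 0.0335 -0.0186  0.0211] rot [-0.02   0.009  0.021]
0.02333933825930176 [ 0.16264802 -1.39346565  0.02400424] [ 41.79868624  -5.17263108 -47.41220206  99.94190538  -3.67710107
  84.19016793 -10.79674632]
```

View pics/w8.png

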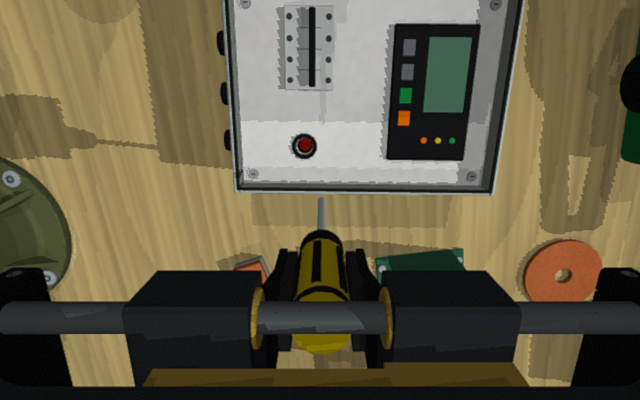

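```bash
cat >> h.py <<'E'
def proj(r,T,p):
    q=np.linalg.inv(T)@np.r_[p,1]; K=r["mtx"]; return K[0,0]*q[0]/-q[2]+K[0,2], K[1,1]*-q[1]/-q[2]+K[1,2]
def hole(r,T,guess=(.448,.0845)):
    im=r["img"]; hsv=cv2.cvtColor(im,cv2.COLOR_RGB2HSV); u,v=proj(r,T,[*guess,.089]); 
    sub=np.zeros(im.shape[:2],bool); sub[max(0,int(v)-24):int(v)+24,int(u)-24:int(u)+24]=1
    red=(hsv[...,1]>120)&((hsv[...,0]<10)|(hsv[...,0]>170))
    cen,st,pts=ell(sub&((im.max(2)<80)|red)); e=cv2.fitEllipse(cv2.convexHull(pts.astype(np.float32)))
    print("pred",round(u),round(v),"ell",e,"->",onplane(r,e[0],.0885,T)[0].round(4)); 
    return onplane(r,e[0],.0885,T)[0]
E
python3 - <<'E'
from h import *
r,T,o=wrist(); hole(r,T); Tt=Ttool(o)
print("tip pred px",proj(r,T,Tt[:3,3]+.141*Tt[:3,2]))
im=r["img"]; cv2.imwrite("pics/w8c.png",cv2.resize(im[120:240,270:370,::-1],None,fx=5,fy=5,interpolation=cv2.INTER_NEAREST))
E
```

```text
pred 304 144 ell ((303.6593933105469, 145.976318359375), (23.970251083374023, 24.95242691040039), 168.45458984375) -> [0.4475 0.083  0.0885]
tip pred px (np.float64(320.52237113832007), np.float64(196.29908942240948))
```

View pics/w8c.png

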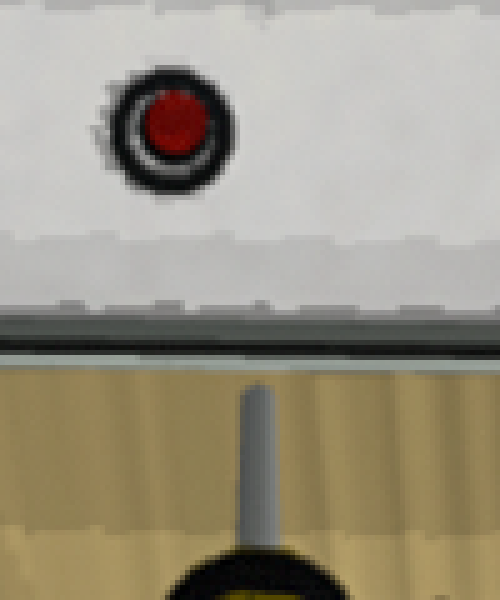

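servo_tool:
  moves: "0.006 -0.004 0 -0.02 0.009 0.02 1; 0.006 -0.004 0 0 0 0 1; 0.006 -0.004 0 0 0 0 1; 0.006 -0.003 0 0 0 0 1; 0.005 -0.002 0 0 0 0 1; 0 0 0 0 0 0 1; 0 0 0 0 0 0 1"

```text
time_s: 20.65
tool_pos: [0.4496, 0.0808, 0.3008]
tool_rot: [180.0, -0.2, 83.4]
force: [-0.3, 0.0, -0.2]
grip_width: 0.0235
```

```bash
python3 - <<'E'
from h import *
r,T,o=wrist(); hole(r,T); 
step([.4475,.0832,.250],83.7);print(env.get_obs()["force"],env.get_obs()["qpos"])
E
```

```text
pred 319 175 ell ((318.28143310546875, 176.5804901123047), (23.526668548583984, 23.59306526184082), 138.2437286376953) -> [0.4475 0.083  0.0885]
now [0.4496 0.081  0.3008] [-180.     -0.18   83.4 ] shift [ 0.0018 -0.0024  0.0508] rot [-0.    -0.006 -0.01 ]
[ 0.10403897  0.27663673 -0.84692768] [ 40.7833004   -7.8120116  -48.55069773 101.43662166  -6.05607726
  83.74679886 -13.44022533]
```

servo_tool:
  moves: "0.002 -0.0025 0 0 -0.006 -0.01 1; 0 0 0.005 0 0 0 1; 0 0 0.006 0 0 0 1; 0 0 0.006 0 0 0 1; 0 0 0.006 0 0 0 1; 0 0 0.006 0 0 0 1; 0 0 0.006 0 0 0 1; 0 0 0.005 0 0 0 1; 0 0 0 0 0 0 1; 0 0 0 0 0 0 1"

```text
time_s: 21.53
tool_pos: [0.4466, 0.082, 0.2549]
tool_rot: [-179.8, 0.0, 83.6]
force: [0.1, 0.2, -1.1]
grip_width: 0.0233
```

```bash
python3 - <<'E'
from h import *
step([.4475,.0832,.250],83.7);print(env.get_obs()["force"],env.get_obs()["qpos"])
r,T,o=wrist(); hole(r,T); Tt=Ttool(o)
print(o["tool_pos"],o["tool_rot"],"tip",Tt[:3,3]+.141*Tt[:3,2],proj(r,T,Tt[:3,3]+.141*Tt[:3,2]))
im=r["img"]; cv2.imwrite("pics/w9c.png",cv2.resize(im[140:260,270:370,::-1],None,fx=5,fy=5,interpolation=cv2.INTER_NEAREST))
r=env.read_camera("scene");cv2.imwrite('pics/s9.png',cv2.resize(r['img'][150:250,280:400,::-1],None,fx=6,fy=6,interpolation=cv2.INTER_CUBIC))
E
```

```text
now [0.4466 0.082  0.2549] [-179.83    0.     83.61] shift [0.0013 0.0008 0.0049] rot [-0.006  0.    -0.003]
[ 0.06050563  0.22818636 -1.06208923] [ 40.4488052   -6.77045691 -49.5585712  105.96156132  -5.29085499
  78.65167156 -14.24800424]
pred 322 186 ell ((321.82989501953125, 187.65225219726562), (26.476402282714844, 26.999359130859375), 82.14100646972656) -> [0.4474 0.083  0.0885]
[0.44661599 0.08197613 0.25491148] [-1.79833707e+02  4.64281439e-03  8.36051464e+01] tip [0.44620804 0.08201036 0.11391208] (np.float64(320.50239543607756), np.float64(196.3089469566386))
```

View pics/w9c.png

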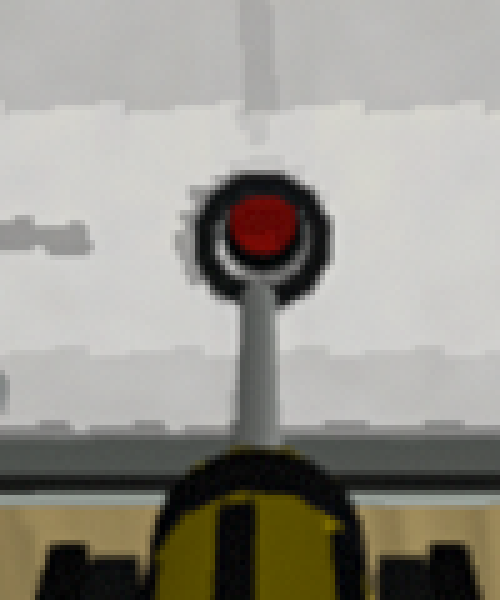

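View pics/s9.png

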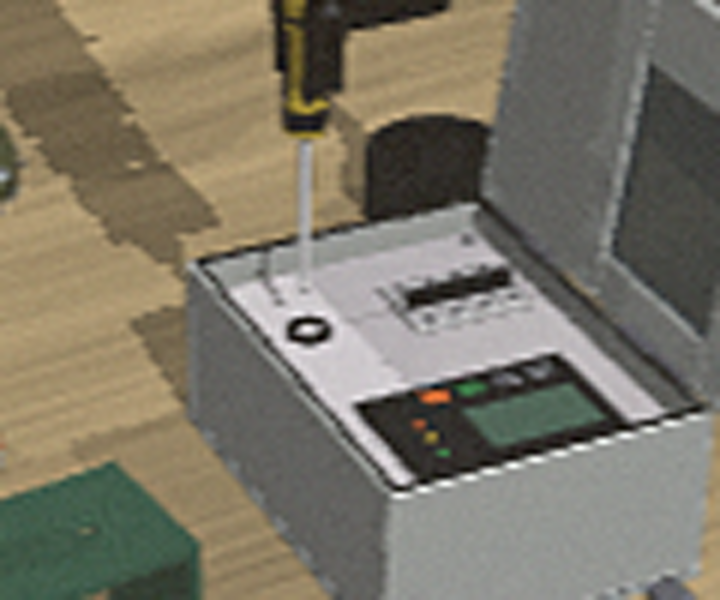

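```bash
python3 - <<'E'
from h import *
r=env.read_camera("scene")
print(onplane(r,[330.8,198.2],.114),onplane(r,[331.4,205],.0885))
r,T,o=wrist(); print(onplane(r,[322,197],.114,T))
step([.447,.0832,.240],83.7)
E
```

```text
[[0.44973607 0.08380786 0.114     ]] [[0.45226484 0.08488392 0.0885    ]]
[[0.44783309 0.08116968 0.114     ]]
now [0.447  0.0821 0.2556] [-179.9    0.    83.6] shift [ 0.0011 -0.0001  0.0156] rot [-0.003  0.    -0.003]
```

servo_tool:
  moves: "0.0015 0.001 0 0 0 0 1; 0 0 0.004 0 0 0 1; 0 0 0.005 0 0 0 1; 0 0 0.005 0 0 0 1; 0 0 0.005 0 0 0 1; 0 0 0.003 0 0 0 1; 0 0 0 0 0 0 1; 0 0 0 0 0 0 1"

```text
time_s: 22.4
tool_pos: [0.4486, 0.0837, 0.2316]
tool_rot: [-180.0, 0.0, 83.6]
force: [-0.2, 0.4, -0.5]
grip_width: 0.0236
```

```bash
python3 - <<'E'
from h import *
step([.448,.0835,.228],83.7);print(env.get_obs()["force"])
r,T,o=wrist(); im=r["img"]; cv2.imwrite("pics/w10c.png",cv2.resize(im[140:260,270:370,::-1],None,fx=5,fy=5,interpolation=cv2.INTER_NEAREST))
r=env.read_camera("scene");cv2.imwrite('pics/s10.png',cv2.resize(r['img'][150:250,280:400,::-1],None,fx=6,fy=6,interpolation=cv2.INTER_CUBIC))
E
```

```text
now [0.4486 0.0837 0.2316] [-179.96    0.     83.61] shift [-0.0003 -0.0005  0.0036] rot [-0.001  0.    -0.003]
[-0.23653609  0.39153083 -0.46328644]
```

View pics/w10c.png

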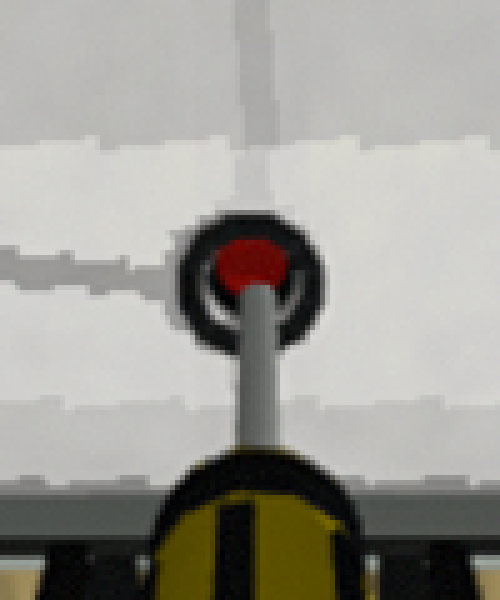

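View pics/s10.png

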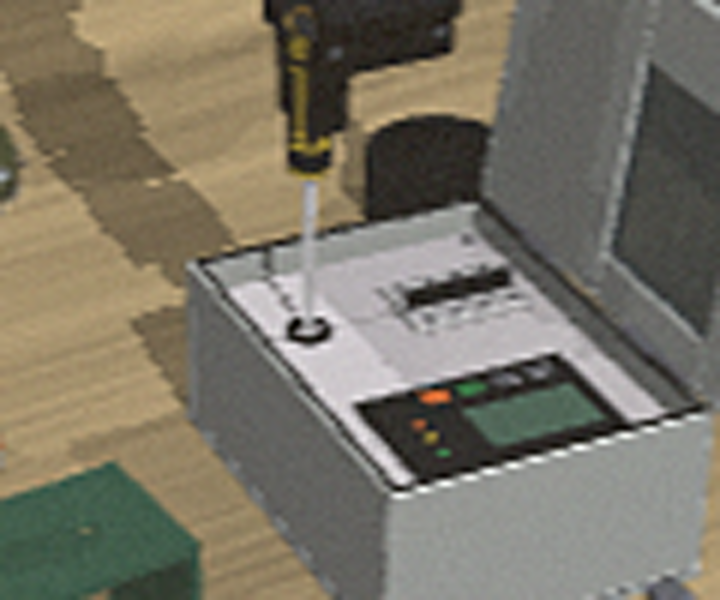

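servo_tool:
  moves: "0 -0.0005 0.003 0 0 0 1; 0 0 0.003 0 0 0 1; 0 0 0.003 0 0 0 1; 0 0 0.003 0 0 0 1; 0 0 0.002 0 0 0 1; 0 0 0 0 0 0 1; 0 0 0 0 0 0 1"

```text
time_s: 23.08
tool_pos: [0.4485, 0.0838, 0.2168]
tool_rot: [180.0, 0.0, 83.6]
force: [0.0, 0.0, -0.6]
grip_width: 0.0236
```

servo_tool:
  moves: "0 0 0.001 0 0 0 1; 0 0 0 0 0 0 1"

```text
time_s: 23.25
tool_pos: [0.4485, 0.0838, 0.2158]
tool_rot: [180.0, -0.0, 83.6]
force: [-0.1, 0.1, -0.3]
grip_width: 0.0233
```

servo_tool:
  moves: "0 0 0.001 0 0 0 1; 0 0 0.001 0 0 0 1; 0 0 0 0 0 0 1; 0 0 0 0 0 0 1"

```text
time_s: 23.58
tool_pos: [0.4488, 0.0838, 0.2139]
tool_rot: [179.9, 0.0, 83.6]
force: [0.0, -0.1, -0.9]
grip_width: 0.0234
```

servo_tool:
  moves: "0 0 0.001 0 0 0 1; 0 0 0.001 0 0 0 1; 0 0 0 0 0 0 1; 0 0 0 0 0 0 1"

```text
time_s: 23.92
tool_pos: [0.449, 0.0838, 0.2124]
tool_rot: [179.9, 0.0, 83.6]
force: [-1.0, -0.6, 0.9]
grip_width: 0.0233
```

servo_tool:
  moves: "0 0 0.001 0 0 0 1; 0 0 0.001 0 0 0 1; 0 0 0 0 0 0 1; 0 0 0 0 0 0 1"

```text
time_s: 24.25
tool_pos: [0.449, 0.0839, 0.2108]
tool_rot: [179.9, 0.0, 83.6]
force: [-0.7, -0.7, 2.5]
grip_width: 0.0234
```

servo_tool:
  moves: "0 0 0.001 0 0 0 1; 0 0 0.001 0 0 0 1; 0 0 0 0 0 0 1; 0 0 0 0 0 0 1"

```text
time_s: 24.58
tool_pos: [0.4491, 0.084, 0.209]
tool_rot: [179.9, 0.0, 83.6]
force: [-0.6, 0.8, 3.4]
grip_width: 0.0231
```

servo_tool:
  moves: "0 0 0.001 0 0 0 1; 0 0 0.0005 0 0 0 1; 0 0 0 0 0 0 1; 0 0 0 0 0 0 1"

```text
time_s: 24.92
tool_pos: [0.4491, 0.084, 0.2078]
tool_rot: [179.9, 0.0, 83.6]
force: [-0.7, -0.6, 3.0]
grip_width: 0.0235
```

```bash
python3 - <<'E'
from h import *
for i in range(5):
    o=env.get_obs(); print(o["time_s"],o["tool_pos"].round(4),o["force"].round(2),o["grip_width"]); r=env.read_camera("scene")
cv2.imwrite('pics/s11.png',cv2.resize(r['img'][100:300,200:480,::-1],None,fx=2.5,fy=2.5))
E
```

```text
24.9167 [0.4491 0.084  0.2078] [-0.75 -0.58  2.99] 0.023538046061533632
24.9667 [0.4491 0.084  0.2078] [-1.34 -0.66  3.18] 0.023808111466824242
25.0167 [0.4491 0.084  0.2078] [-1.45  0.04  4.27] 0.023459987676336547
25.0667 [0.4491 0.084  0.2078] [-0.74 -0.86  4.68] 0.023662714411973786
25.1167 [0.4491 0.084  0.2077] [-1.89 -0.61  3.67] 0.023538514493891757
```

View pics/s11.png

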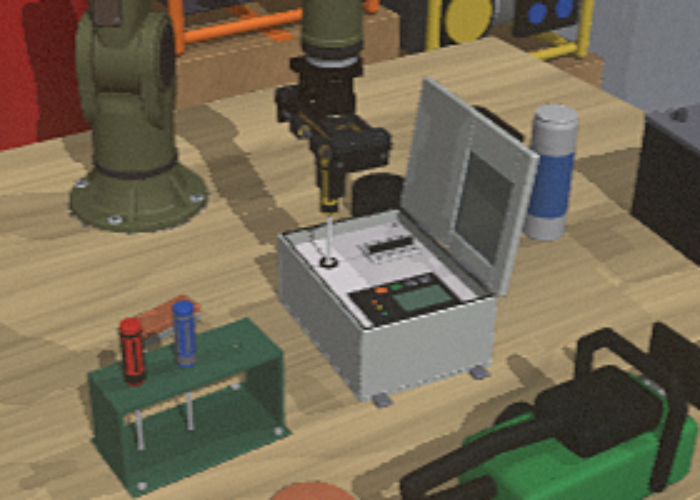

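servo_tool:
  moves: "0 0 0.001 0 0 0 1; 0 0 0.0005 0 0 0 1; 0 0 0 0 0 0 1; 0 0 0 0 0 0 1"

```text
time_s: 25.5
tool_pos: [0.4492, 0.0841, 0.2074]
tool_rot: [179.9, 0.1, 83.6]
force: [-0.8, -0.4, 3.8]
grip_width: 0.0235
```

```bash
python3 - <<'E'
from h import *
F=[]
for i in range(10):
    o=env.get_obs(); F.append(o["force"]); r=env.read_camera("scene")
print(o["time_s"],o["tool_pos"].round(4),np.mean(F,0),o["grip_width"])
r,T,o=wrist(); cv2.imwrite("pics/w12.png",r["img"][:,:,::-1])
E
```

```text
25.95 [0.4492 0.0841 0.2073] [-1.79814726 -0.28431314  4.67987221] 0.023078900542912364
```

View pics/w12.png

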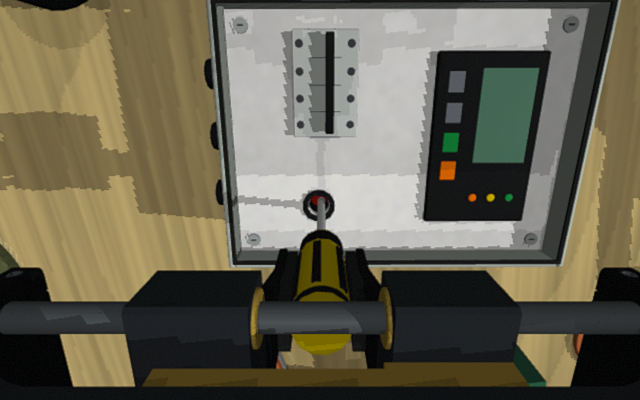

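```bash
python3 -c "
from cell import env
o=env.get_obs();print(o['time_s'],o['tool_pos'],o['force'],o['grip_width']);print(env.sign_off())"
```

```text
26.05 [0.4492104  0.08405219 0.2072772 ] [-2.04056499 -0.44329326  5.39331459] 0.02322813756475795
the job is handed in; nothing more can be done
None
```

I opened the box door by its handle and left it open. I then took the yellow-handled probe from the rack, put its tip through the reset hole and pressed the red button down. The job was handed in at 26.05 s, still gripping the probe and holding the button.

- **Door:** the handle position put it at about 1.69 rad, just past upright, when I let go. Later pictures show it still open.
- **Button:** the tool sank about 6 mm after first contact. It met about 5.5 N after allowing for the probe's weight, which matches the button fully down. I could not see the button's travel directly, so that depth is inferred from height and force.
- **Grip:** the opening read 23.2 mm on the 24 mm handle at the end.
- **Sideways force:** about 2 N at the end, so the shank may be lightly touching the side of the hole or the button. The push stayed steady.
- **Hole position:** the cameras disagreed by up to about 5 mm. I went by the wrist camera, where tip and hole lined up to within about 1 mm, and the tip went in cleanly.
- **Everything else:** the breaker toggle and the two screwdrivers looked unmoved in the last pictures. I compared these by eye only.

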